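# Shut and latch the doming-set case

## Robot

A 6-joint arm with a two-finger parallel gripper is mounted at the origin on a cart in front of the work surface, level with it; the furniture and walls round the work are solid. World frame = base frame: x ahead of the robot, y to its left, z up, the work surface at z = 0. Lengths are in mm, angles in rad, forces in N, time in s.
With the tool pointing down it reaches from about 275 to 1000 mm from the base axis. Payload 8.4 kg.
Tool frame: the origin (TCP) lies on the centre line of the jaws, within the pads' length; the fingertips stand 22 mm ahead of it and the grasp point (between the pads) lies 3 mm ahead of it; z points along the fingers, y is the direction in which the jaws open and shut (so a half turn about z gives the same grasp; the last joint's range is limited). The gripper opens to 85 mm and grips with 20 to 120 N. Pads are 22 mm wide; open, the fingers measure 114 mm over their backs; the gripper's body (76 mm by 85 mm) begins 54 mm behind the grasp point. The pads swing forward as they close: fully open they stand 13 mm farther back than shut.
Start: joints at [1.227, 0.353, 1.633, -0, 1.155, -0.002], TCP at [209.488, 588.849, 253.281] pointing down, gripper open.
Joint ranges: [-2.63, 2.63], [-0.92, 2.1], [0.06, 2.66], [-1.3, 4.44], [0, 2.69], [-3.02, 3.02]. Speed limits (rad/s): [2.22, 2.22, 2.79, 3.14, 3.14, 3.14].

## Interface

Orientations are given as [roll, pitch, yaw] about the fixed x, y, z axes, in that order (R = Rz(yaw) Ry(pitch) Rx(roll)).
In Python, from rig import r gives the robot as it stands.
- The arm moves only by the tool carry_out, never from a script. Its argument "rows" is text: rows parted by semicolons, each of 5 numbers parted by spaces: the opening, from 0 (shut) to 1 (fully open), then the shift along the tool's x, y, z in units of 30 mm (1.0 is 30 mm), then the turn about the tool's z in units of 8 degrees (1.0 is 8 degrees). A call has 1 to 12 rows; each row shifts and turns the commanded pose from where the row before left it, along the tool's axes as they then stand; what a row does not reach is not made up. A row lasts 1/8 s, in which the tool goes at most 62.5 mm and 10.7 degrees, less where a joint would pass 70% of its speed; a pose out of reach is approached as far as the arm can. A call is refused whole if a number of a shift passes 1 or a number of a turn 1, either way. A call with a gripper value outside its range is refused whole. The fingers move at their own pace and stop on an object; "newtons" is the grip in N (left out, the last holds). Time passes only in rows, so rows that do not move let the fingers close. It gives the time, the measured TCP pose, the force and the opening at its end, in the units of the state.
- r.sense(): the state, without advancing time (a new reading comes with each control period).
- r.grab_frame(name): name is "side" or "top"; returns the picture (420x560x3 uint8, blue, green, red); there is no depth.
- r.get_calibration(name): a dict with "intrinsics" (3x3 intrinsics, pixels), "position" and "rotation" of the camera in the world. Camera axes: x right, y up, looking along -z (the intrinsics and any distortion apply to the point x, -y, -z); pixel columns grow to the right and rows downward; lengths in mm; the calibration is good to about 2 mm. A picture is of the moment at which its call begins. get_calibration takes no time and is no camera call.
- r.sign_off(): hands the job in, once; it reports no verdict.
The state is a dict: "clock": time; "qpos": joint angles; "qvel": joint speeds; "joint_efforts": joint torques, N m; "eef_pos": TCP position; "tcp_rot": TCP orientation; "contact_force": force on the tool from outside, world axes, zero at the start; "wrist_torque": the same for the moment, N m; "opening": opening from 0.0 (shut) to 1.0 (fully open).
Only numpy, scipy, OpenCV 4.12 (cv2) and the standard library are available. Lean on these libraries where they do the work, as an engineer would, in place of code of your own. Each camera call takes 0.05 s, during which the arm holds its last target.

## Task

Shut the lid of the green case fully, then flip the brass wire bail of its draw latch over onto the hook (keeper) on the lid and push the red-tipped lever down until it snaps over centre and lies flat against the front of the case, with the bail caught in the keeper and clamping the lid. Leave the other things on the bench where they are.

Things in the scene. Friction and masses are not known exactly. Their poses are not given: they have to be found in the camera images.
- case: Green sheet-metal carrying case standing on the bench, fixed there: tub 105 deep (x) x 160 wide (y) x 110 tall, with a 45 tall lid on top (155 in all when shut). Origin: centre of its underside; x points from latch side to hinge side (roughly away from the robot), z up. Latch in the middle (y = 0) of the front face at x = -52.5. The lid's handle overhangs the latch, so the shut lever is reached only by leaning in.
- case_lid (a joint): Lid hinge, along the case's y at the top back edge of the tub (case x = +52.5, z = 110.5). 0 = shut, grows as the front edge rises; rad. Stiff hinge: the lid stays at any angle; a push of 3 to 4 N down on its front edge moves it. The lid is 105 deep x 160 wide x 45 tall; a fixed black carrying handle on its front, above the latch, stands out 22 (bar of radius 4.5 along y, 90 long, centre 5 below the lid's top).
- lid_front_top (a point): Middle of the front top edge of the lid (105 before the hinge line, 45 above the lid's lower rim).
- latch_lever (a joint): Latch lever, a steel plate 28 wide, 4 thick, red end, turning about lever_pivot along case y. 0 = shut, hanging straight down on the front face; grows as its end swings outward and up: 1.57 = straight out, about 2 at the start; rad. Friction holds it where left. Bail hooked, it takes a push of about 4 N near its end, most at 0.5 to 1.2; below about 0.12 it snaps shut by itself.
- lever_pivot (a point): Axis of the lever on the case: case x = -60.5 (8 before the front face), y = 0, z = 93.
- lever_tip (a point): Centre of the rounded red end of the lever, 63 from the pivot (a roll of radius 4.5, 28 wide).
- latch_bail (a joint): Hinge of the brass wire bail on a pin in the lever, along y; lever shut, the pin is 16.2 below and 5 inward (toward the case) of the pivot; it turns with the lever. Lean of the bail outward from straight up = this value minus the lever's (rad). Stop at 2.5: there the bar stands some 15 clear of the lever's plate. Swings freely, falls to the side it leans to.
- bail_loop (a joint): Stretch of the springy bail along its length, m: 0 slack, up to 0.010; about 6.5 N per mm. About 0.004 when latched.
- bail_bar (a point): Middle of the bail's crossbar: a brass rod of radius 2.5, 45 long over its round ends, along y, 41 from the bail's pin. Side arms at y = -20 and +20 (radius 2.5) straddle lever and keeper.
- keeper_seat (a point): Where the bar's centre must lie: in the steel keeper on the lid front, between lid face and an upturned lip. Lid shut: 6 before the face, 122 above the bench. Keeper 26 wide, stands out 13.5; lip top 2.5 above this point. The bar goes over the lip, leans on the lid face and is drawn down behind the lip as the lever comes down (seated at about 1.3). Axes as the case's, lid shut.
- desk_lamp: White desk lamp, fixed, behind the case and to the right of it: keep the arm clear of it. Its shade, about 110 wide, hangs 0.38 to 0.49 m above the bench around x = 0.62, y = -0.17 m in the world frame. Origin at its foot.
- steel_block: Bystander, to be left alone: square steel bench block, 64 x 64 x 20. Origin: centre of its underside.
- lighter: Bystander, to be left alone: small green lighter lying flat, 25 x 76 x 13. Origin: centre of its underside.
- doming_block: Bystander, to be left alone: steel cube with round hollows, 42 x 42 x 42. Origin: centre of its underside.
- dapping_punch: Bystander, to be left alone: short steel punch lying flat, 12 x 68 x 12. Origin: centre of its underside.
- pliers: Bystander, to be left alone: small pliers with blue grips, 52 x 142 x 13. Origin: centre of its underside.
- file: Bystander, to be left alone: file with a wooden handle, 19 x 215 x 20. Origin: centre of its underside.

How it is judged:
By the outcome, as a careful person would: the job done as asked, in the order asked, and still so for the second after the job is handed in, with the robot touching nothing.
It also fails if it takes over 62 s, if anything falls off the work surface, if the arm or the gripper's body presses on something with over 40 N, if the wrist force passes 120 N, or if a joint passes its speed limit or range.

## Working session

There is one attempt and no reset: what is moved stays moved. The work goes in short steps, Python scripts to look and compute and a tool call to move; the robot and the scene stay as the last step left them, time stands still between calls to the robot, and variables do not carry over. Pictures are saved under pics/ and viewed, and the job is handed in when it is done.

Besides the shell and the picture viewer there is one more tool, called as name(argument=value, ...) on one line, values as JSON. carry_out: Moves the arm, as the interface text tells. Its arguments: {"type":"object","properties":{"rows":{"type":"string"},"newtons":{"type":"number"}},"required":["rows"]}

```bash
ls; mkdir -p pics; python3 - <<'E'
from rig import r
import cv2
print(r.sense())
for n in("side","top"):
    print(n,r.get_calibration(n)); cv2.imwrite(f"pics/{n}0.png",r.grab_frame(n))
E
```

```text
pics
{'clock': 0.0, 'qpos': array([ 1.22657084e+00,  3.53653068e-01,  1.63413687e+00, -2.39443252e-05,
        1.15517587e+00, -2.37889460e-03]), 'qvel': array([-0.00109605, -0.00016785,  0.00056344, -0.00022114,  0.00086825,
        0.00032611]), 'joint_efforts': array([ 5.05125299e-04, -6.05272794e+01, -3.42066193e+01, -3.86557474e-05,
        9.43991763e-03,  1.59151489e-05]), 'eef_pos': array([209.36294599, 588.42396489, 252.55740813]), 'tcp_rot': array([-3.14021945e+00,  1.86259028e-05,  2.79975575e+00]), 'contact_force': array([0.21791522, 0.40433285, 0.88561645]), 'wrist_torque': array([-0.01288286, -0.00512212, -0.04310816]), 'opening': 0.9989237797937367}
side {'intrinsics': array([[497.03819406,   0.        , 273.74981429],
       [  0.        , 497.03819406, 213.90226848],
       [  0.        ,   0.        ,   1.        ]]), 'position': array([354.99076738, 817.48324065, 732.12529498]), 'rotation': array([ 0.96727832,  0.00788772, -2.9469034 ])}
top {'intrinsics': array([[437.613177  ,   0.        , 283.76776651],
       [  0.        , 437.613177  , 212.2419357 ],
       [  0.        ,   0.        ,   1.        ]]), 'position': array([ 325.03243967,  -65.48509715, 1183.69896365]), 'rotation': array([ 0.17098244,  0.00617493, -1.54957702])}
```

View pics/side0.png

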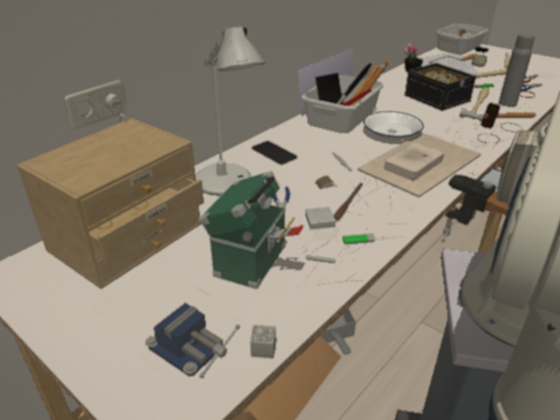

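View pics/top0.png

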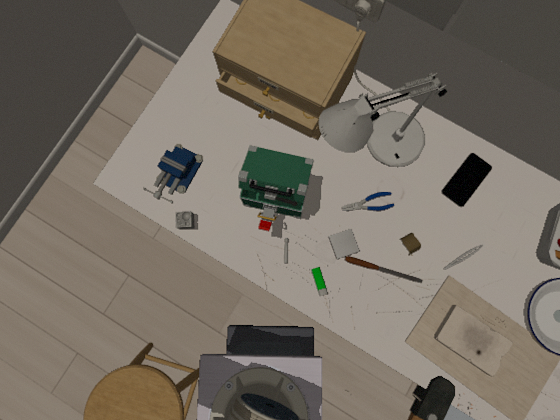

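```bash
cat > h.py <<'E'
import numpy as np, cv2
from scipy.spatial.transform import Rotation as Ro
from rig import r
C={n:r.get_calibration(n) for n in("side","top")}
def proj(n,P):
    c=C[n];R=Ro.from_euler('xyz',c['rotation']).as_matrix()
    p=(np.atleast_2d(P)-c['position'])@R
    K=c['intrinsics']; q=p*[1,-1,-1]
    u=q@K.T
    return u[:,:2]/u[:,2:]
def ray(n,uv):
    c=C[n];R=Ro.from_euler('xyz',c['rotation']).as_matrix()
    d=np.linalg.solve(c['intrinsics'],np.array([uv[0],uv[1],1.]))*[1,-1,-1]
    d=R@d; return np.array(c['position']),d/np.linalg.norm(d)
def onz(n,uv,z):
    o,d=ray(n,uv); return o+d*(z-o[2])/d[2]
def tri(us,ut):
    o1,d1=ray('side',us);o2,d2=ray('top',ut)
    A=np.stack([d1,-d2],1);s=np.linalg.lstsq(A,o2-o1,rcond=None)[0]
    a=o1+d1*s[0];b=o2+d2*s[1];return (a+b)/2,np.linalg.norm(a-b)
def crop(src,out,x0,y0,x1,y1,k):
    im=cv2.imread(src) if isinstance(src,str) else src
    im=cv2.resize(im[y0:y1,x0:x1],None,fx=k,fy=k,interpolation=cv2.INTER_CUBIC)
    for x in range(-(-x0//10)*10,x1,10):
        cv2.line(im,((x-x0)*k,0),((x-x0)*k,6),(255,255,255),1); cv2.putText(im,str(x),((x-x0)*k,16),0,.35,(0,255,255),1)
    for y in range(-(-y0//10)*10,y1,10):
        cv2.line(im,(0,(y-y0)*k),(6,(y-y0)*k),(255,255,255),1); cv2.putText(im,str(y),(8,(y-y0)*k+4),0,.35,(0,255,255),1)
    cv2.imwrite(out,im)
E
python3 - <<'E'
from h import *
crop("pics/side0.png","pics/s0c.png",190,160,340,290,5)
crop("pics/top0.png","pics/t0c.png",225,130,335,250,5)
print(proj("top",[[0,0,0],[209,588,253]]),proj("side",[[0,0,0],[209,588,253]]))
E
```

```text
[[258.16115277 417.0480344 ]
 [-31.00438449 337.99593944]] [[524.06447952 303.46772496]
 [493.36017785 536.89178047]]
```

View pics/s0c.png

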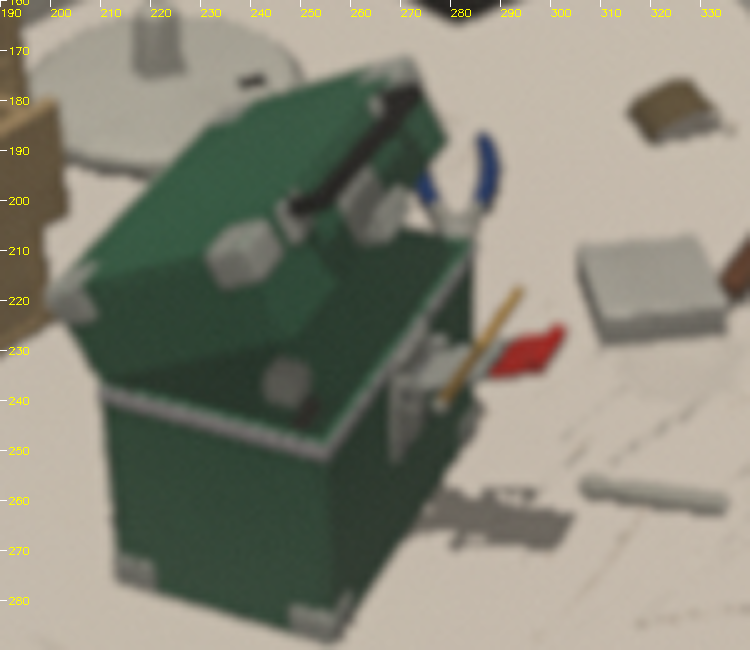

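View pics/t0c.png

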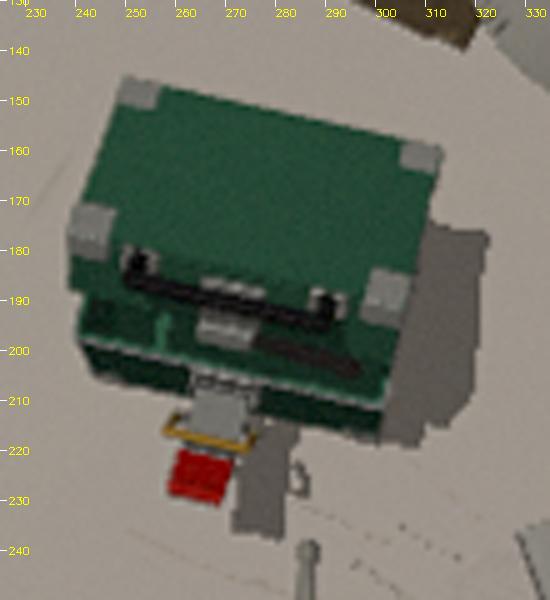

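```bash
cat > fit.py <<'E'
from h import *
from scipy.optimize import least_squares
obs=[("side",(-52.5,80,110),(255.5,250)),("side",(-52.5,-80,110),(285,207)),("side",(52.5,80,110),(210,237.5)),
("side",(-52.5,80,0),(257,287.5)),("side",(52.5,80,0),(214,276)),
("top",(-52.5,80,110),(240.5,198.5)),("top",(-52.5,-80,110),(301.5,211))]
def case(p,P):
    c,s=np.cos(p[2]),np.sin(p[2]);P=np.atleast_2d(np.array(P,float))
    return np.stack([p[0]+c*P[:,0]-s*P[:,1],p[1]+s*P[:,0]+c*P[:,1],P[:,2]],1)
def res(p): return np.concatenate([proj(n,case(p,P))[0]-u for n,P,u in obs])
s=least_squares(res,[500,0,0]);print(s.x);print(s.fun.reshape(-1,2).round(1))
np.save("case.npy",s.x)
p=s.x
def pred(lid,lev,ba):
    # case frame points
    g=lambda a: np.array([52.5,0,110.5])+np.array([np.cos(a)*-105+np.sin(a)*45*1,0,np.sin(a)*105+np.cos(a)*45])
    piv=np.array([-60.5,0,93]); 
    tip=piv+63*np.array([-np.sin(lev),0,-np.cos(lev)])
    # pin: rot of (+5,-16.2) outward by lev
    def rot(v): c,s=np.cos(lev),np.sin(lev); return np.array([v[0]*c+v[1]*s,0,-v[0]*s+v[1]*c])
    pin=piv+rot((5,-16.2))
    lean=ba-lev
    bar=pin+41*np.array([-np.sin(lean),0,np.cos(lean)])
    return g(lid),tip,pin,bar
if __name__=="__main__":
  for lid in(.4,.5,.6,.7):
    g=pred(lid,2,2.5)[0]; print(lid,[proj(n,case(p,[g,g+[0,80,0],g-[0,80,0]])).round(1).tolist() for n in("side","top")])
  for lev in (1.8,1.9,2,2.1):
    t=pred(lev*0,lev,2.5); print(lev,[proj(n,case(p,[t[1],t[3],t[3]+[0,22,0],t[3]-[0,22,0]])).round(1).tolist() for n in("side","top")])
E
python3 fit.py
```

```text
[ 5.81769005e+02 -3.06221815e+01 -1.93336588e-01]
[[ 0.7 -1.9]
 [ 0.  -0.1]
 [-0.1 -1.1]
 [ 0.7  1.1]
 [-0.1  0.3]
 [-1.5 -1.1]
 [ 0.  -0.2]]
0.4 [[[259.4, 190.9], [242.8, 211.3], [274.1, 172.8]], [[271.3, 186.7], [237.8, 179.6], [305.0, 193.8]]]
0.5 [[[255.4, 187.0], [238.5, 207.2], [270.4, 169.0]], [[272.0, 182.4], [238.3, 175.3], [305.9, 189.5]]]
0.6 [[[251.2, 183.3], [234.0, 203.3], [266.4, 165.6]], [[272.8, 177.8], [238.9, 170.7], [306.9, 185.0]]]
0.7 [[[246.7, 180.1], [229.2, 199.9], [262.2, 162.5]], [[273.6, 173.1], [239.6, 166.0], [307.9, 180.3]]]
1.8 [[[302.2, 234.5], [294.2, 226.5], [290.4, 232.4], [297.8, 220.8]], [[264.1, 231.1], [265.4, 223.2], [256.7, 221.3], [274.2, 225.1]]]
1.9 [[[301.4, 232.0], [292.7, 224.6], [289.0, 230.4], [296.4, 218.9]], [[264.1, 230.2], [265.6, 221.7], [256.8, 219.8], [274.4, 223.5]]]
2 [[[300.4, 229.5], [291.1, 222.7], [287.3, 228.5], [294.8, 217.0]], [[264.2, 228.9], [265.9, 220.0], [257.1, 218.1], [274.7, 221.9]]]
2.1 [[[299.2, 227.0], [289.3, 220.9], [285.5, 226.7], [293.0, 215.3]], [[264.4, 227.5], [266.2, 218.2], [257.3, 216.3], [275.0, 220.1]]]
```

```bash
python3 - <<'E'
from h import *
from fit import *
def inv(P):
    d=np.array(P)-[p[0],p[1],0];c,s=np.cos(p[2]),np.sin(p[2]);return np.array([c*d[0]+s*d[1],-s*d[0]+c*d[1],P[2]]).round(1)
for a,b in [((285,229),(266.5,217.8)),((277.5,240.5),(258,216.5)),((292,217.5),(275.5,219.5)),((300.5,230.5),(263.5,229.5)),
 ]:
    x,e=tri(a,b);print(x.round(1),inv(x),e.round(1))
for P in [(-52.5,80,110),(-52.5,-80,110),(-73,20,122),(-73,-20,122)]:
    w=case(p,[P]);print(P,w.round(1),proj("side",w).round(1),proj("top",w).round(1))
t=cv2.imread("pics/top0.png");crop(t,"pics/t0d.png",245,190,295,240,12)
t=cv2.imread("pics/side0.png");crop(t,"pics/s0d.png",260,200,310,250,12)
E
```

```text
[ 5.81769005e+02 -3.06221815e+01 -1.93336588e-01]
[[ 0.7 -1.9]
 [ 0.  -0.1]
 [-0.1 -1.1]
 [ 0.7  1.1]
 [-0.1  0.3]
 [-1.5 -1.1]
 [ 0.  -0.2]]
[497.2 -12.3 112.7] [-86.5   1.7 112.7] 4.5
[505.8  10.2  97.3] [-82.4  25.5  97.3] 11.0
[488.7 -35.3 128. ] [-90.5 -22.5 128. ] 0.1
[465.3  -6.1 118.1] [-119.     1.6  118.1] 0.9
(-52.5, 80, 110) [[545.6  58.  110. ]] [[256.2 248.1]] [[239.  197.4]]
(-52.5, -80, 110) [[514.9 -99.  110. ]] [[285.  206.9]] [[301.5 210.8]]
(-73, 20, 122) [[514.   3. 122.]] [[276.8 229. ]] [[260.3 209.5]]
(-73, -20, 122) [[506.3 -36.2 122. ]] [[283.8 218.7]] [[276.1 212.8]]
```

View pics/t0d.png

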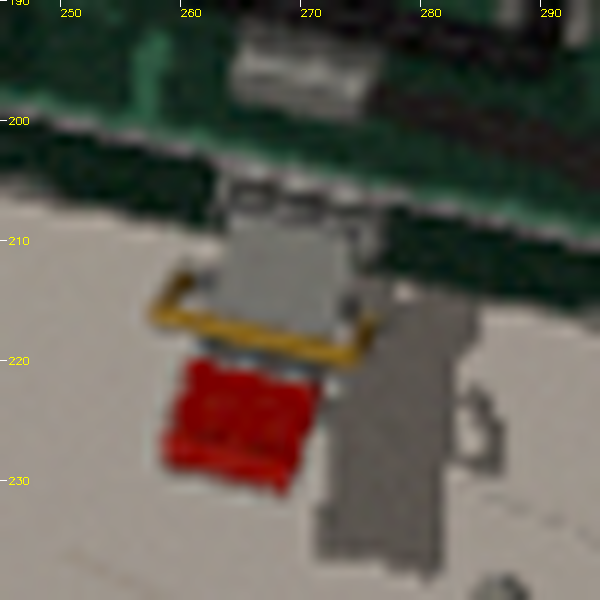

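View pics/s0d.png

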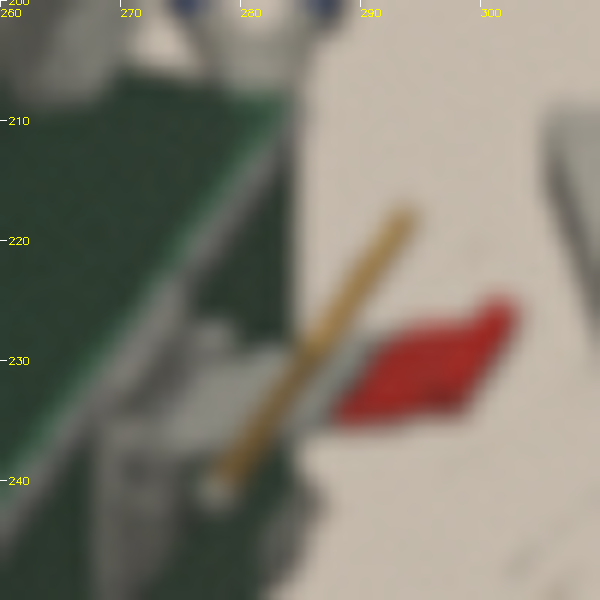

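```bash
cat > plan.py <<'E'
from h import *
p=np.load("case.npy")
def R(yaw): return Ro.from_euler('xyz',[np.pi,0,yaw]).as_matrix()
def simr(rows,pos=None,yaw=None):
    if pos is None:
        s=r.sense();pos=s['eef_pos'];yaw=s['tcp_rot'][2]
    pos=np.array(pos,float)
    for row in rows.split(';'):
        v=[float(t) for t in row.split()]
        pos=pos+R(yaw)@(np.array(v[1:4])*30); yaw-=v[4]*np.radians(8)
    return pos,yaw
def tocase(P):
    d=np.array(P)-[p[0],p[1],0];c,s=np.cos(p[2]),np.sin(p[2]);return np.array([c*d[0]+s*d[1],-s*d[0]+c*d[1],P[2]]).round(1)
def toworld(P):
    c,s=np.cos(p[2]),np.sin(p[2]);return np.array([p[0]+c*P[0]-s*P[1],p[1]+s*P[0]+c*P[1],P[2]])
def state():
    s=r.sense();print("t",round(s['clock'],2),"case",tocase(s['eef_pos']),"world",s['eef_pos'].round(1),"yaw",s['tcp_rot'].round(3),"F",s['contact_force'].round(1),"op",round(float(s['opening']),2))
def go(target_case,yaw=None,n=None,op=0):
    "suggest rows for straight world motion"
    s=r.sense();pos=s['eef_pos'];y0=s['tcp_rot'][2]
    T=toworld(target_case);yaw=np.pi/2+p[2] if yaw is None else yaw
    out=[];N=n
    D=T-pos;dy=-(yaw-y0)/np.radians(8)
    N=N or int(max(np.ceil(np.abs(dy)),np.ceil(np.linalg.norm(D)/29),1))
    y=y0
    for i in range(N):
        v=R(y).T@(D/N)/30; out.append("%g %.2f %.2f %.2f %.2f"%(op,*v,dy/N)); y-=dy/N*np.radians(8)
    print(N,"; ".join(out))
E
python3 - <<'E'
from plan import *
state(); go((-22,0,245))
E
```

```text
t 0.1 case [-484.4  536.   252.6] world [209.4 588.5 252.6] yaw [-3.14  0.    2.8 ] F [-0.   0.3 -0.6] op 1.0
25 0 -0.72 -0.62 0.01 0.41; 0 -0.75 -0.57 0.01 0.41; 0 -0.78 -0.53 0.01 0.41; 0 -0.81 -0.49 0.01 0.41; 0 -0.84 -0.44 0.01 0.41; 0 -0.86 -0.39 0.01 0.41; 0 -0.88 -0.34 0.01 0.41; 0 -0.90 -0.29 0.01 0.41; 0 -0.91 -0.24 0.01 0.41; 0 -0.93 -0.19 0.01 0.41; 0 -0.93 -0.13 0.01 0.41; 0 -0.94 -0.08 0.01 0.41; 0 -0.94 -0.03 0.01 0.41; 0 -0.94 0.03 0.01 0.41; 0 -0.94 0.08 0.01 0.41; 0 -0.93 0.13 0.01 0.41; 0 -0.93 0.19 0.01 0.41; 0 -0.91 0.24 0.01 0.41; 0 -0.90 0.29 0.01 0.41; 0 -0.88 0.34 0.01 0.41; 0 -0.86 0.39 0.01 0.41; 0 -0.84 0.44 0.01 0.41; 0 -0.81 0.49 0.01 0.41; 0 -0.78 0.53 0.01 0.41; 0 -0.75 0.57 0.01 0.41
```

carry_out(rows="0 -0.7 -0.6 0 0.4; 0 -0.75 -0.55 0 0.4; 0 -0.8 -0.5 0 0.4; 0 -0.8 -0.5 0 0.4; 0 -0.85 -0.45 0 0.4; 0 -0.85 -0.4 0 0.4; 0 -0.9 -0.35 0 0.4; 0 -0.9 -0.3 0 0.4; 0 -0.9 -0.25 0 0.4; 0 -0.95 -0.2 0 0.4; 0 -0.95 -0.15 0 0.4; 0 -0.95 -0.1 0 0.4")

```text
clock: 1.6
eef_pos: [379.3, 291.7, 253.0]
tcp_rot: [-3.141, 0.0, 2.128]
contact_force: [0.1, -0.0, 0.8]
opening: 0.002
```

```bash
python3 - <<'E'
from plan import *
state(); go((-22,0,245))
E
```

```text
t 1.6 case [-260.6  277.5  253. ] world [379.3 291.7 253. ] yaw [-3.141  0.     2.128] F [ 0.1 -0.   0.8] op 0.0
13 0 -0.94 -0.04 0.02 0.41; 0 -0.94 0.02 0.02 0.41; 0 -0.94 0.07 0.02 0.41; 0 -0.93 0.12 0.02 0.41; 0 -0.92 0.18 0.02 0.41; 0 -0.91 0.23 0.02 0.41; 0 -0.89 0.28 0.02 0.41; 0 -0.88 0.33 0.02 0.41; 0 -0.86 0.38 0.02 0.41; 0 -0.83 0.43 0.02 0.41; 0 -0.81 0.48 0.02 0.41; 0 -0.78 0.53 0.02 0.41; 0 -0.75 0.57 0.02 0.41
```

carry_out(rows="0 -0.95 -0.05 0 0.4; 0 -0.95 0 0 0.4; 0 -0.95 0.05 0 0.4; 0 -0.95 0.1 0 0.4; 0 -0.9 0.2 0 0.4; 0 -0.9 0.25 0 0.4; 0 -0.9 0.3 0 0.4; 0 -0.85 0.35 0 0.4; 0 -0.85 0.4 0 0.4; 0 -0.8 0.4 0 0.4; 0 -0.8 0.5 0 0.4; 0 -0.8 0.5 0 0.4")

```text
clock: 3.1
eef_pos: [549.6, 0.5, 253.0]
tcp_rot: [-3.141, 0.0, 1.457]
contact_force: [0.1, 1.0, 0.0]
opening: 0.002
```

```bash
python3 - <<'E'
from plan import *
state(); go((-22,0,230))
f=r.grab_frame("side");crop(f,"pics/s1.png",180,120,340,290,4)
f=r.grab_frame("top");crop(f,"pics/t1.png",215,130,335,250,5)
state()
E
```

```text
t 3.1 case [-37.5  24.4 253. ] world [5.496e+02 5.000e-01 2.530e+02] yaw [-3.141  0.     1.457] F [0.1 1.  0. ] op 0.0
2 0 -0.43 0.23 0.38 0.29; 0 -0.42 0.24 0.38 0.29
t 3.2 case [-36.7  23.5 253. ] world [ 5.503e+02 -5.000e-01  2.530e+02] yaw [3.141e+00 1.000e-03 1.456e+00] F [ 0.3 -0.6  0.7] op -0.0
```

View pics/s1.png

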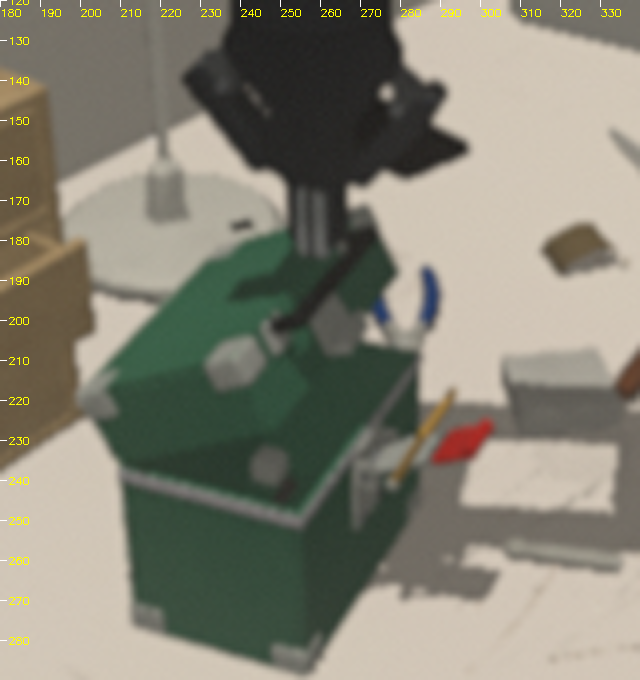

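View pics/t1.png

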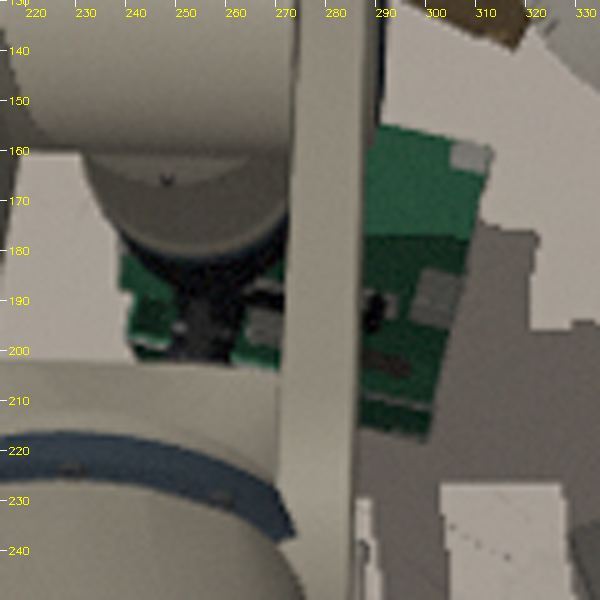

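carry_out(rows="0 -0.4 0.25 0.2 0.3; 0 -0.4 0.25 0.2 0.3; 0 0 0 0.5 0; 0 0 0 0.5 0; 0 0 0 0.35 0; 0 0 0 0.3 0; 0 0 0 0.2 0; 0 0 0 0.15 0; 0 0 0 0 0")

```text
clock: 4.32
eef_pos: [560.1, -23.8, 180.2]
tcp_rot: [-3.14, 0.0, 1.376]
contact_force: [0.4, -0.1, -0.7]
opening: 0.004
```

```bash
python3 - <<'E'
from plan import *
state(); go((-22,0,177))
f=r.grab_frame("side");crop(f,"pics/s2.png",180,120,340,290,4)
E
```

```text
t 4.33 case [-22.5   2.5 180.2] world [560.1 -23.8 180.2] yaw [-3.14   0.     1.376] F [ 0.4 -0.1 -0.7] op 0.0
1 0 -0.08 0.02 0.11 -0.01
```

View pics/s2.png

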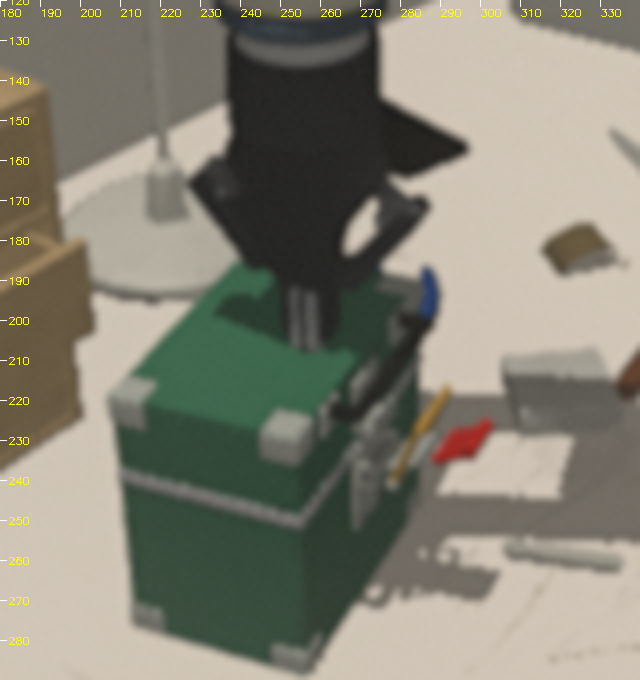

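carry_out(rows="0 0 0 0.05 0; 0 0 0 0.05 0; 0 0 0 0.03 0; 0 0 0 0 0")

```text
clock: 4.88
eef_pos: [560.6, -24.2, 177.5]
tcp_rot: [-3.141, -0.0, 1.376]
contact_force: [-4.4, 1.5, 5.9]
opening: 0.003
```

carry_out(rows="0 0 0 0.05 0; 0 0 0 0.03 0; 0 0 0 0 0")

```text
clock: 5.25
eef_pos: [560.7, -24.2, 177.2]
tcp_rot: [-3.141, -0.0, 1.375]
contact_force: [-12.0, 1.7, 27.5]
opening: -0.001
```

carry_out(rows="0 0 0 -0.5 0; 0 0 0 -0.8 0; 0 0 -0.8 0 0; 0 0 -0.9 0 0; 0 0 -0.9 0 0; 0 0 -0.9 0 0; 0 0 0 0 0")

```text
clock: 6.12
eef_pos: [457.0, -3.9, 214.1]
tcp_rot: [3.141, 0.0, 1.376]
contact_force: [0.4, -0.2, 0.2]
opening: -0.0
```

```bash
python3 - <<'E'
from plan import *
state()
f=r.grab_frame("side");cv2.imwrite("pics/s3f.png",f);crop(f,"pics/s3.png",200,140,320,290,5)
crop(f,"pics/s3d.png",255,190,315,250,10)
f=r.grab_frame("top");cv2.imwrite("pics/t3f.png",f);crop(f,"pics/t3.png",215,130,335,250,5)
for x in(-70,-74.5): print(x,[proj(n,[toworld((x,y,150)) for y in(45,-45)]).round(1).tolist() for n in("side","top")])
print([proj(n,[toworld((-52.5,y,155)) for y in(80,-80)]).round(1).tolist() for n in("side","top")])
E
```

```text
t 6.12 case [-127.6    2.2  214.1] world [457.   -3.9 214.1] yaw [3.141 0.    1.376] F [ 0.4 -0.2  0.2] op -0.0
-70 [[[270.7, 224.3], [286.8, 201.5]], [[249.7, 204.0], [286.3, 211.8]]]
-74.5 [[[272.8, 224.8], [288.8, 201.9]], [[249.3, 205.8], [285.9, 213.7]]]
[[[255.6, 230.1], [285.1, 189.9]], [[237.0, 193.6], [302.2, 207.5]]]
```

View pics/s3.png

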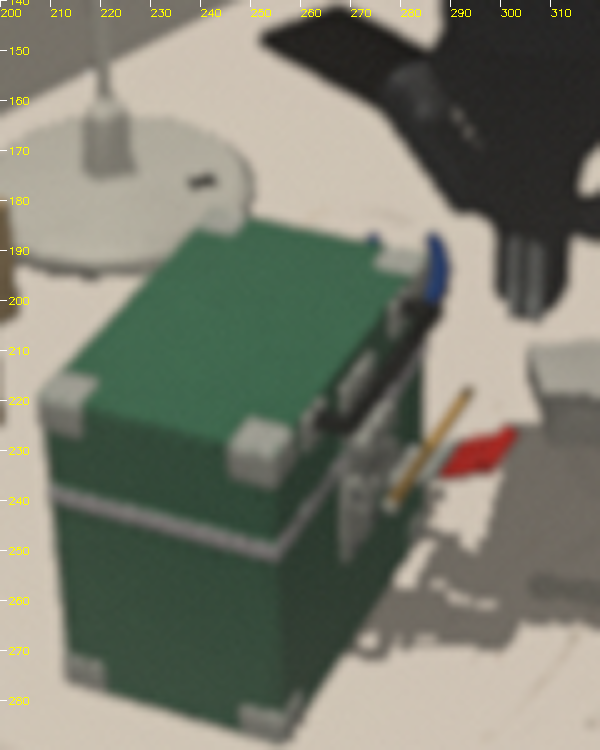

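View pics/s3d.png

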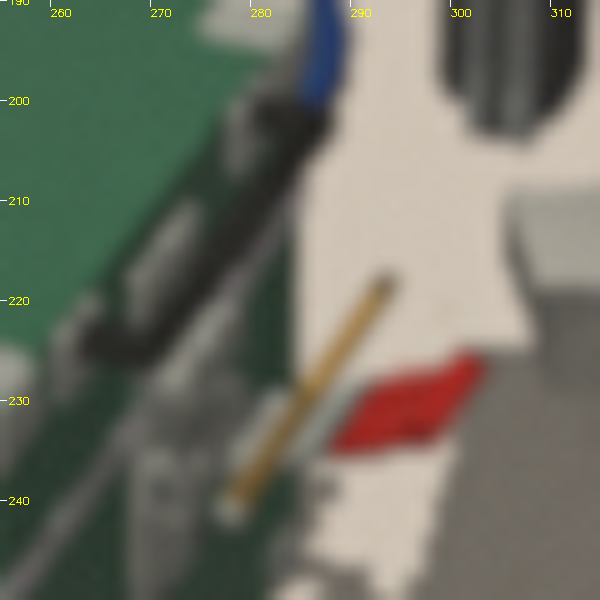

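View pics/t3.png

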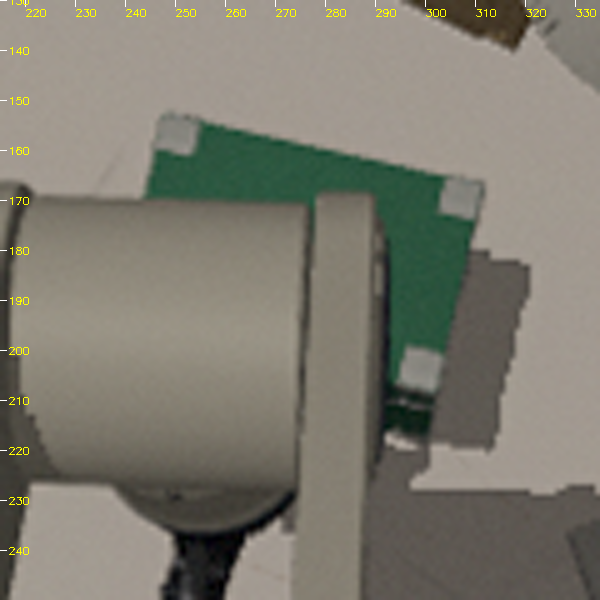

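carry_out(rows="0 0.83 0 0.6 0; 0 0 0 0.8 0; 0 0 0 0.7 0; 0 0 0 0.27 0; 0 0 0 0 0")

```text
clock: 6.85
eef_pos: [463.2, 20.3, 142.6]
tcp_rot: [-3.141, 0.0, 1.375]
contact_force: [-0.4, -0.3, 0.3]
opening: 0.002
```

```bash
python3 - <<'E'
from plan import *
state()
f=r.grab_frame("side");cv2.imwrite("pics/s4f.png",f);crop(f,"pics/s4.png",240,170,330,250,8)
E
```

```text
t 6.85 case [-126.1   27.2  142.6] world [463.2  20.3 142.6] yaw [-3.141  0.     1.375] F [-0.4 -0.3  0.3] op 0.0
```

View pics/s4.png

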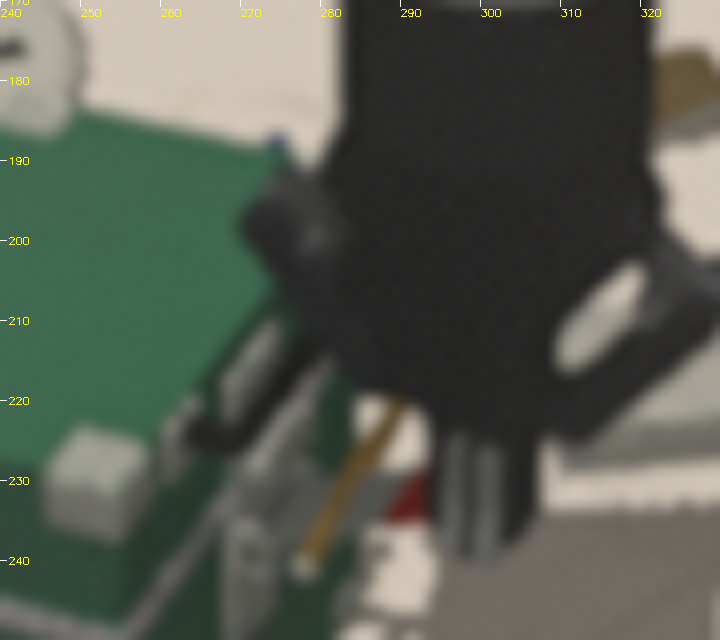

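carry_out(rows="0 0 0.3 0 0; 0 0 0.3 0 0; 0 0 0.3 0 0; 0 0 0.15 0 0; 0 0 0.05 0 0; 0 0 0 0 0")

```text
clock: 7.65
eef_pos: [495.2, 13.9, 142.9]
tcp_rot: [3.142, 0.0, 1.375]
contact_force: [-0.5, 0.0, 0.4]
opening: 0.002
```

```bash
python3 - <<'E'
from plan import *
state()
f=r.grab_frame("side");cv2.imwrite("pics/s5f.png",f);crop(f,"pics/s5.png",240,170,330,250,8)
E
```

```text
t 7.65 case [-93.5  27.  142.9] world [495.2  13.9 142.9] yaw [3.142 0.    1.375] F [-0.5  0.   0.4] op 0.0
```

View pics/s5.png

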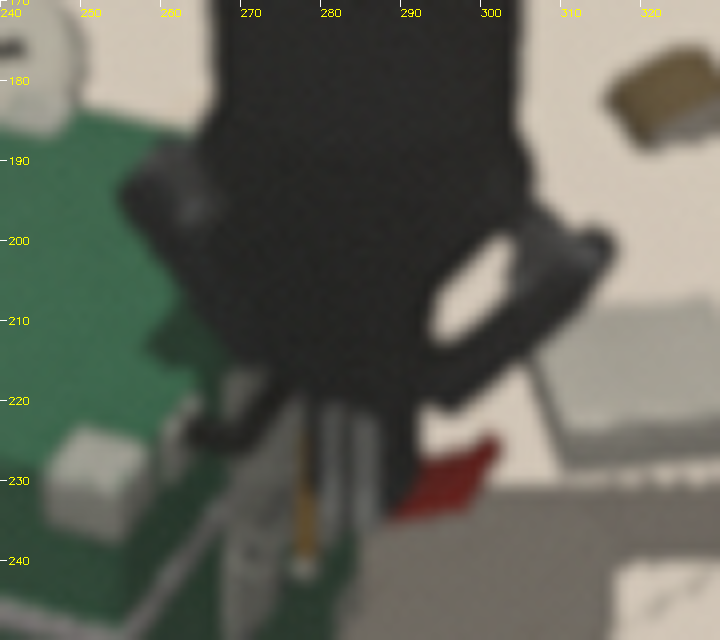

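carry_out(rows="0 0 0.12 0 0; 0 0 0 0 0; 0 0 0 0 0")

```text
clock: 8.07
eef_pos: [498.7, 13.3, 142.8]
tcp_rot: [-3.141, 0.0, 1.376]
contact_force: [0.4, -0.6, -0.1]
opening: 0.004
```

```bash
python3 - <<'E'
from plan import *
state()
f=r.grab_frame("side");cv2.imwrite("pics/s6f.png",f);crop(f,"pics/s6.png",240,170,330,250,8)
E
```

```text
t 8.07 case [-89.9  27.2 142.8] world [498.7  13.3 142.8] yaw [-3.141  0.     1.376] F [ 0.4 -0.6 -0.1] op 0.0
```

View pics/s6.png

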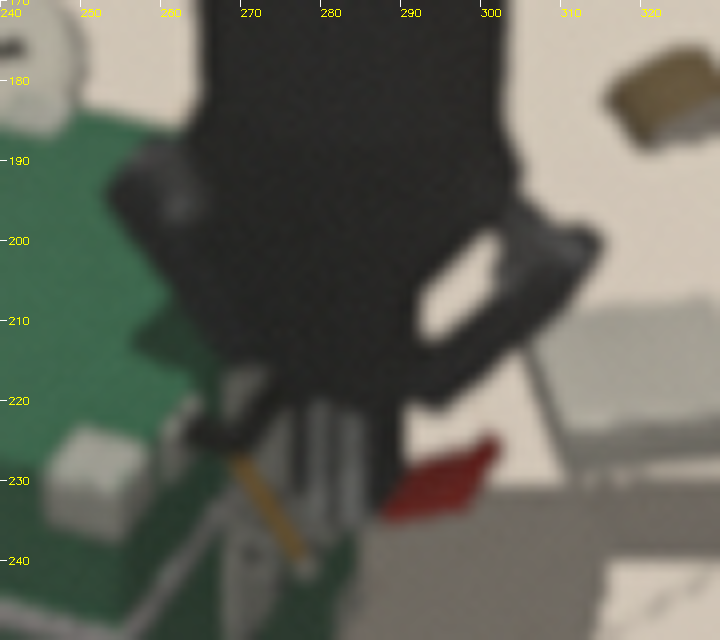

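carry_out(rows="0 0 -0.8 0 0; 0 0 -0.9 -0.6 0; 0 -0.45 -0.75 -0.6 0; 1 -0.45 0 0 0; 1 0 0 0 0; 1 0 0 0 0; 1 0 0 0 0; 1 0 0 0 0")

```text
clock: 9.12
eef_pos: [421.6, 1.2, 178.6]
tcp_rot: [-3.141, 0.0, 1.376]
contact_force: [0.3, 0.2, 1.1]
opening: 0.999
```

```bash
python3 - <<'E'
from plan import *
state()
f=r.grab_frame("side");cv2.imwrite("pics/s7f.png",f);crop(f,"pics/s7.png",250,150,350,260,7)
f=r.grab_frame("top");cv2.imwrite("pics/t7f.png",f);crop(f,"pics/t7.png",215,150,335,270,5)
s=r.sense();c=tocase(s['eef_pos'])
print("fingertip back proj",proj("side",[toworld((c[0]+57,c[1]+dy,c[2]-9)) for dy in(-11,11)]))
E
```

```text
t 9.12 case [-163.3    0.5  178.6] world [421.6   1.2 178.6] yaw [-3.141  0.     1.376] F [0.3 0.2 1.1] op 1.0
fingertip back proj [[297.5052132  205.53258286]
 [293.75947782 211.17302327]]
```

View pics/s7.png

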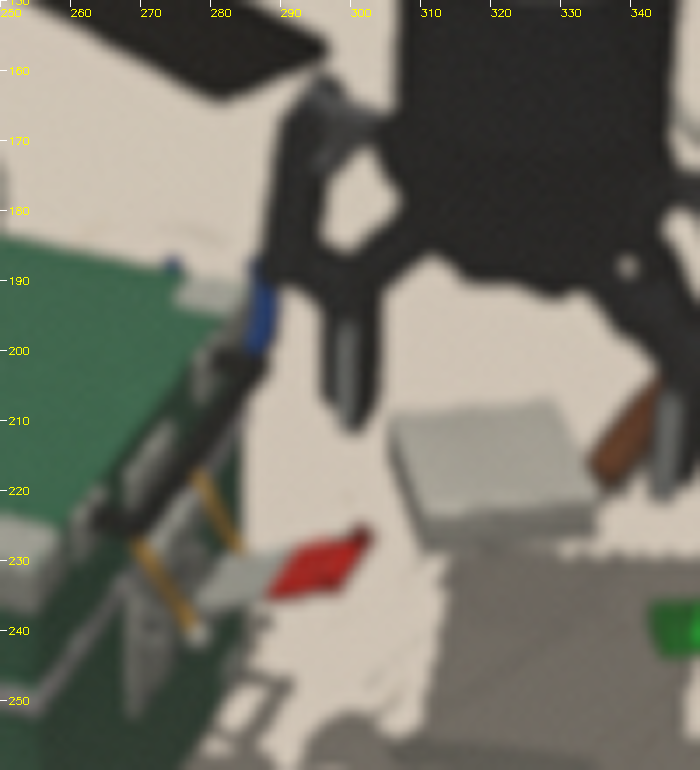

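View pics/t7.png

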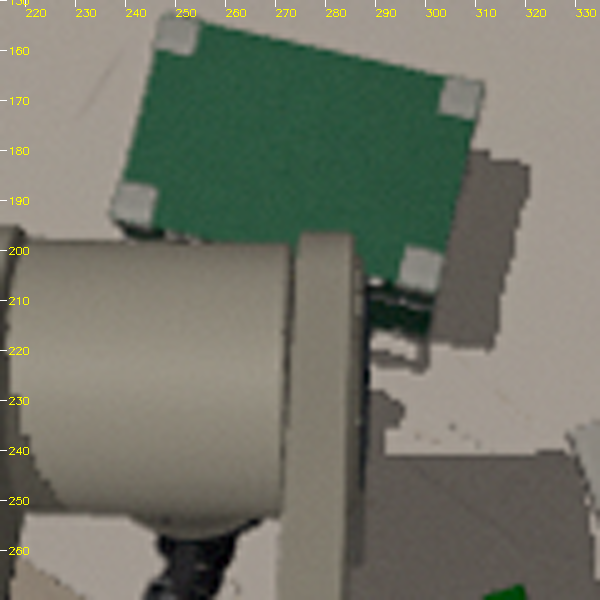

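carry_out(rows="1 0 0 0.5 0; 1 0 0 0.5 0; 1 0 0 0.3 0; 1 0 0 0.2 0; 1 0 0 0.2 0; 1 0 0 0.2 0; 1 0 0 0.2 0; 1 0 0 0.2 0; 1 0 0 0.2 0; 1 0 0 0.1 0; 1 0 0 0 0")

```text
clock: 10.6
eef_pos: [421.4, 1.1, 100.7]
tcp_rot: [-3.141, 0.0, 1.376]
contact_force: [-0.2, -1.0, 0.7]
opening: 0.997
```

```bash
python3 - <<'E'
from plan import *
state()
f=r.grab_frame("side");cv2.imwrite("pics/s8f.png",f);crop(f,"pics/s8.png",250,170,350,270,7)
E
```

```text
t 10.6 case [-163.5    0.3  100.7] world [421.4   1.1 100.7] yaw [-3.141  0.     1.376] F [-0.2 -1.   0.7] op 1.0
```

View pics/s8.png

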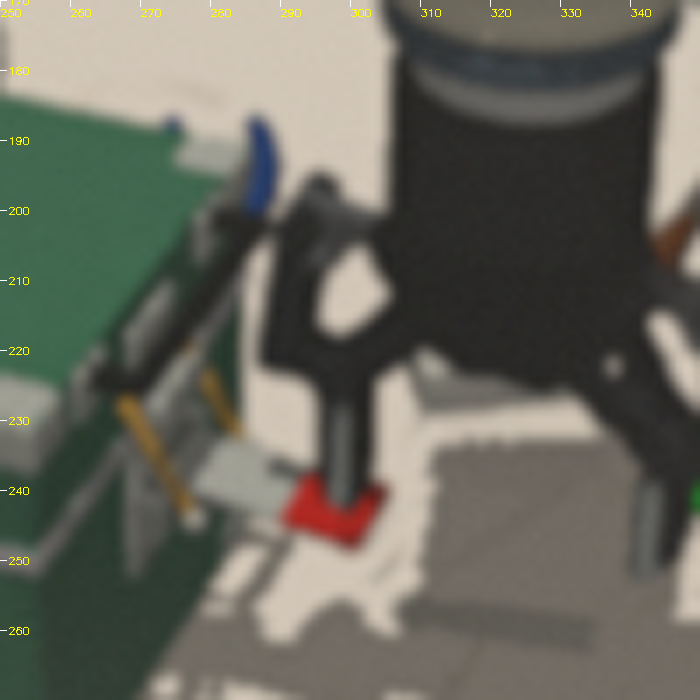

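carry_out(rows="1 0 0 0.15 0; 1 0 0 0.15 0; 1 0 0 0.15 0; 1 0 0 0.15 0; 1 0 0 0 0")

```text
clock: 11.28
eef_pos: [420.9, 1.1, 82.4]
tcp_rot: [-3.14, 0.0, 1.376]
contact_force: [1.3, -0.6, 1.6]
opening: 0.999
```

```bash
python3 - <<'E'
from plan import *
state()
f=r.grab_frame("side");cv2.imwrite("pics/s9f.png",f);crop(f,"pics/s9.png",250,190,330,270,9)
for lev in(1.3,1.2,1.1):
    c,s=np.cos(lev),np.sin(lev);print(lev,proj("side",[toworld((-60.5-63*s,y,93-63*c)) for y in(14,-14)]).round(1).tolist())
print("seat",proj("side",[toworld((-58.5,y,122)) for y in(22,0,-22)]).round(1).tolist())
E
```

```text
t 11.28 case [-163.9    0.2   82.4] world [420.9   1.1  82.4] yaw [-3.14   0.     1.376] F [ 1.3 -0.6  1.6] op 1.0
1.3 [[299.3, 250.1], [303.7, 242.4]]
1.2 [[298.3, 252.1], [302.8, 244.4]]
1.1 [[297.1, 253.9], [301.6, 246.3]]
seat [[270.0, 228.0], [274.0, 222.3], [277.9, 216.8]]
```

View pics/s9.png

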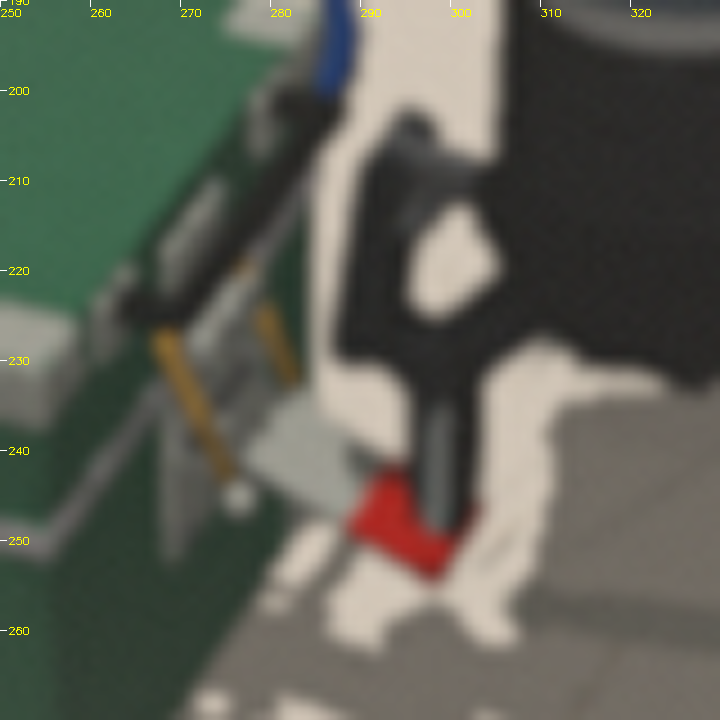

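```bash
python3 - <<'E'
from plan import *
print("pin",proj("side",[toworld((-73.8,20,82.5))]).round(1).tolist())
for x,z in((-58.5,122),(-55,122),(-55,124),(-55,126)): print(x,z,proj("side",[toworld((x,y,z)) for y in(20,-20)]).round(1).tolist())
f=cv2.imread("pics/s9f.png");g=cv2.convertScaleAbs(f,alpha=1.8,beta=20);crop(g,"pics/s9e.png",258,208,298,252,16)
E
```

```text
pin [[277.3, 244.2]]
-58.5 122 [[270.4, 227.5], [277.5, 217.3]]
-55 122 [[268.8, 227.2], [276.0, 216.9]]
-55 124 [[268.8, 226.4], [276.0, 216.2]]
-55 126 [[268.8, 225.6], [276.0, 215.4]]
```

View pics/s9e.png

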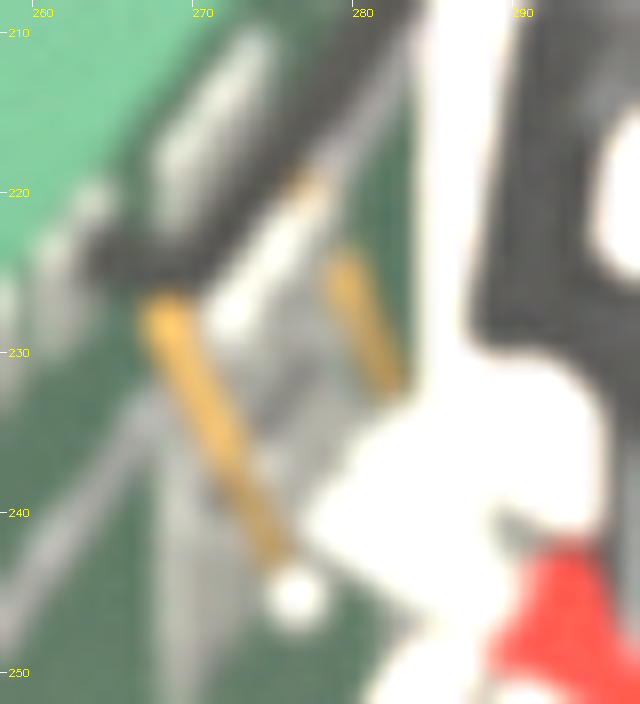

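carry_out(rows="1 0 0 0.12 0; 1 0 0 0.12 0; 1 0 0 0.12 0; 1 0 0 0.12 0; 1 0 0 0 0")

```text
clock: 11.95
eef_pos: [419.7, 1.1, 67.7]
tcp_rot: [-3.138, 0.001, 1.376]
contact_force: [-1.4, 0.6, 0.5]
opening: 0.996
```

```bash
python3 - <<'E'
from plan import *
state()
f=r.grab_frame("side");cv2.imwrite("pics/s10f.png",f);g=cv2.convertScaleAbs(f,alpha=1.5,beta=20);crop(g,"pics/s10.png",250,200,320,270,10)
for lev in(1.1,1,.9,.8):
    c,s=np.cos(lev),np.sin(lev);print(lev,proj("side",[toworld((-60.5-63*s,y,93-63*c)) for y in(14,-14)]).round(1).tolist())
E
```

```text
t 11.95 case [-165.1    0.    67.7] world [419.7   1.1  67.7] yaw [-3.138e+00  1.000e-03  1.376e+00] F [-1.4  0.6  0.5] op 1.0
1.1 [[297.1, 253.9], [301.6, 246.3]]
1 [[295.7, 255.5], [300.1, 247.9]]
0.9 [[294.0, 257.0], [298.5, 249.4]]
0.8 [[292.2, 258.2], [296.7, 250.6]]
```

View pics/s10.png

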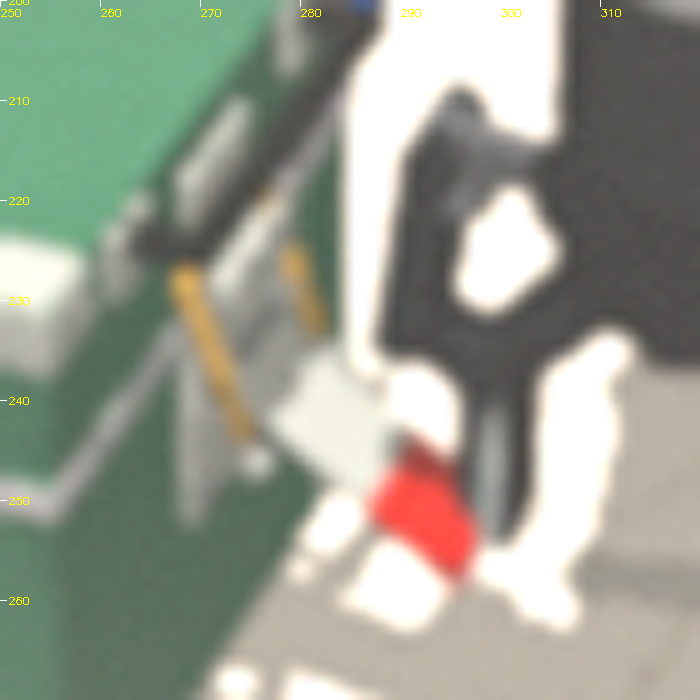

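carry_out(rows="1 0 -0.4 0 0; 1 0 -0.2 0.2 0; 1 0 0 0.5 0; 1 0 0 0.5 0; 1 0 0 0.1 0; 1 0 0 0 0")

```text
clock: 12.75
eef_pos: [403.2, 4.6, 29.4]
tcp_rot: [-3.14, 0.0, 1.376]
contact_force: [-0.1, 0.8, 0.5]
opening: 1.002
```

```bash
python3 - <<'E'
from plan import *
state()
f=r.grab_frame("side");cv2.imwrite("pics/s11f.png",f);g=cv2.convertScaleAbs(f,alpha=1.4,beta=10);crop(g,"pics/s11.png",250,200,330,290,8)
E
```

```text
t 12.75 case [-182.     0.3   29.4] world [403.2   4.6  29.4] yaw [-3.14   0.     1.376] F [-0.1  0.8  0.5] op 1.0
```

View pics/s11.png

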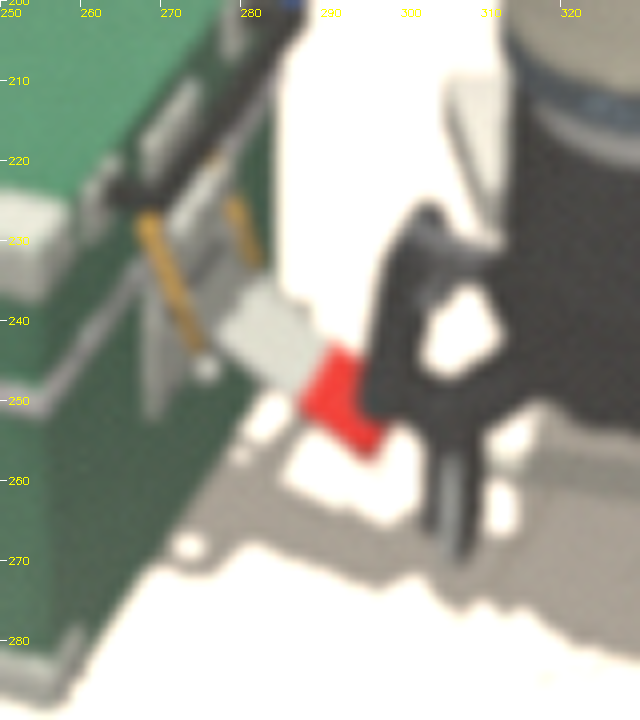

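carry_out(rows="1 0 0.2 0 0; 1 0 0.2 0 0; 1 0 0.2 0 0; 1 0 0.2 0 0; 1 0 0.2 0 0; 1 0 0.1 0 0; 1 0 0 0 0")

```text
clock: 13.68
eef_pos: [437.7, -2.0, 29.8]
tcp_rot: [3.139, -0.0, 1.375]
contact_force: [0.0, 0.3, 1.0]
opening: 0.998
```

```bash
python3 - <<'E'
from plan import *
state()
f=r.grab_frame("side");cv2.imwrite("pics/s12f.png",f);g=cv2.convertScaleAbs(f,alpha=1.4,beta=10);crop(g,"pics/s12.png",250,200,330,290,8)
E
```

```text
t 13.68 case [-146.9    0.5   29.8] world [437.7  -2.   29.8] yaw [ 3.139 -0.     1.375] F [0.  0.3 1. ] op 1.0
```

View pics/s12.png

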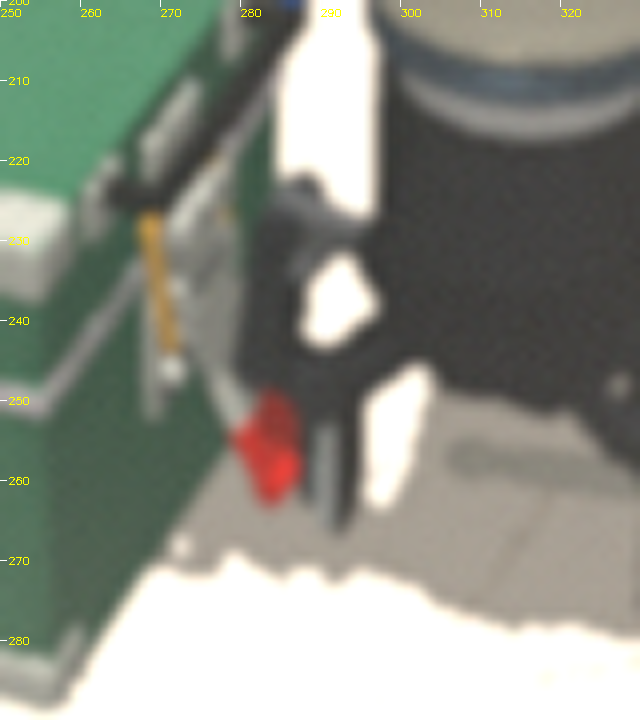

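carry_out(rows="1 0 0.1 0 0; 1 0 0.1 0 0; 1 0 0.1 0 0; 1 0 0.1 0 0; 1 0 0 0 0")

```text
clock: 14.35
eef_pos: [447.8, -4.2, 29.4]
tcp_rot: [-3.141, 0.0, 1.375]
contact_force: [-0.9, -0.8, -0.1]
opening: 1.001
```

```bash
python3 - <<'E'
from plan import *
state()
f=r.grab_frame("side");cv2.imwrite("pics/s13f.png",f);g=cv2.convertScaleAbs(f,alpha=1.4,beta=10);crop(g,"pics/s13.png",250,200,330,290,8)
E
```

```text
t 14.35 case [-136.6    0.2   29.4] world [447.8  -4.2  29.4] yaw [-3.141  0.     1.375] F [-0.9 -0.8 -0.1] op 1.0
```

View pics/s13.png

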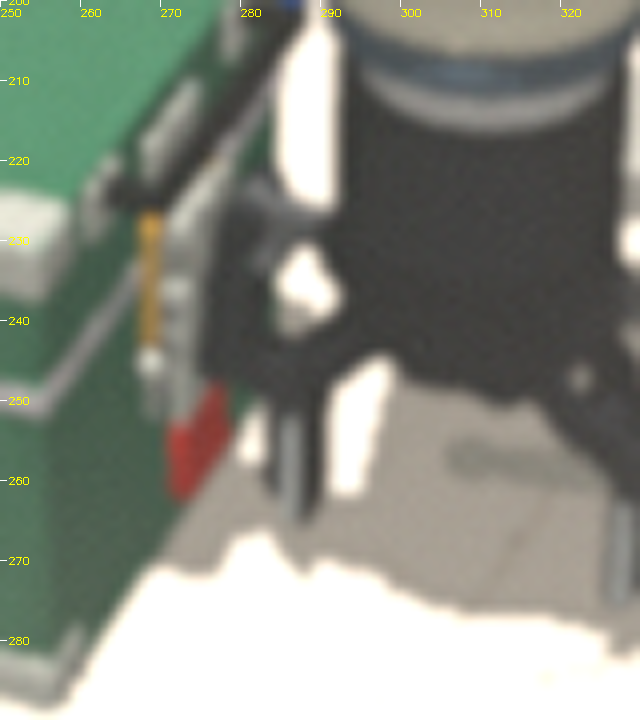

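carry_out(rows="1 0 -0.5 0 0; 1 0 -0.8 0 0; 1 0 -0.8 -0.6 0; 1 0 0 -0.9 0; 1 0.4 0 -0.9 0; 1 0.9 0 -0.9 0; 1 0.95 0 -0.9 0; 1 0.95 0 -0.5 0; 1 0.95 0 0 0; 1 0.95 0 0 0; 1 0.95 0 0 0; 1 0.95 0 0 0")

```text
clock: 15.9
eef_pos: [426.0, 214.7, 170.2]
tcp_rot: [-3.142, 0.0, 1.376]
contact_force: [0.2, -0.4, -0.1]
opening: 1.003
```

carry_out(rows="1 0.95 0 0 0; 1 0.95 0 0 0; 1 0.95 0 0 0; 1 0.95 0 0 0; 1 0.95 0 0 0; 1 0.95 0 0 0; 1 0.95 0 0 0; 1 0.95 0 0 0; 1 0 0 0 0")

```text
clock: 17.02
eef_pos: [470.5, 438.9, 170.1]
tcp_rot: [3.141, -0.0, 1.377]
contact_force: [0.7, 0.2, -0.6]
opening: 1.0
```

```bash
python3 - <<'E'
from plan import *
state()
f=r.grab_frame("side");cv2.imwrite("pics/s14f.png",f);g=cv2.convertScaleAbs(f,alpha=1.5,beta=10);crop(g,"pics/s14.png",240,190,310,270,9)
f=r.grab_frame("top");cv2.imwrite("pics/t14f.png",f);g=cv2.convertScaleAbs(f,alpha=1.6,beta=10);crop(g,"pics/t14.png",230,145,330,250,6)
# shut lever tip roll, bar seat
for P in((-60.5,14,30),(-60.5,-14,30),(-58.5,22,122),(-58.5,-22,122)): print(P,proj("side",[toworld(P)]).round(1))
for n in("side","top"):
    a=cv2.imread(f"pics/{n}0.png");b=cv2.imread(f"pics/{n[0]}14f.png")
    d=(cv2.absdiff(a,b).max(2)>60).astype(np.uint8)
    k,l,st,c=cv2.connectedComponentsWithStats(d);print(n,[s.tolist() for s in st[1:] if s[4]>25])
E
```

```text
t 17.02 case [-199.4  439.4  170.1] world [470.5 438.9 170.1] yaw [ 3.141 -0.     1.377] F [ 0.7  0.2 -0.6] op 1.0
(-60.5, 14, 30) [[272.8 260.1]]
(-60.5, -14, 30) [[277.5 252.6]]
(-58.5, 22, 122) [[270. 228.]]
(-58.5, -22, 122) [[277.9 216.8]]
side [[340, 0, 62, 28, 441], [390, 0, 32, 16, 256], [177, 5, 161, 137, 1739], [323, 8, 100, 88, 2384], [419, 49, 31, 15, 175], [405, 54, 40, 51, 1071], [376, 65, 53, 53, 1340], [316, 74, 27, 29, 618], [341, 88, 29, 17, 105], [302, 103, 26, 21, 238], [366, 112, 51, 23, 763], [547, 112, 13, 33, 254], [249, 118, 46, 26, 305], [259, 123, 133, 136, 6460], [174, 129, 66, 51, 1496], [503, 140, 9, 12, 27], [512, 141, 48, 104, 2766], [252, 142, 44, 21, 480], [510, 144, 23, 38, 294], [164, 150, 11, 18, 80], [217, 164, 9, 11, 76], [495, 171, 6, 12, 47], [207, 177, 69, 64, 1626], [192, 182, 11, 20, 101], [497, 187, 11, 10, 66], [509, 196, 7, 15, 54], [517, 198, 4, 11, 28], [200, 206, 5, 9, 29], [501, 215, 9, 22, 77], [195, 225, 15, 22, 140], [194, 238, 95, 163, 7432], [217, 243, 15, 18, 107], [229, 247, 12, 9, 40], [281, 258, 23, 12, 170], [466, 271, 16, 18, 140], [447, 273, 15, 53, 398], [454, 334, 31, 25, 356], [191, 347, 13, 11, 45], [261, 360, 42, 59, 1192], [517, 360, 43, 11, 288], [189, 363, 8, 8, 41], [498, 403, 10, 17, 60]]
top [[241, 147, 72, 27, 558], [310, 174, 13, 10, 66], [8, 181, 25, 32, 67], [250, 181, 37, 15, 106], [3, 184, 110, 236, 12405], [239, 185, 8, 11, 45], [298, 184, 9, 8, 49], [287, 188, 7, 9, 26], [315, 190, 6, 23, 43], [0, 197, 7, 25, 84], [294, 199, 9, 9, 62], [264, 207, 12, 9, 67], [146, 209, 39, 31, 258], [258, 213, 25, 25, 312], [2, 218, 12, 14, 92], [284, 219, 17, 5, 43], [200, 356, 20, 19, 206], [225, 356, 65, 15, 436], [267, 372, 20, 13, 94], [296, 373, 16, 10, 44], [258, 399, 22, 21, 151], [200, 405, 24, 15, 151]]
```

View pics/s14.png

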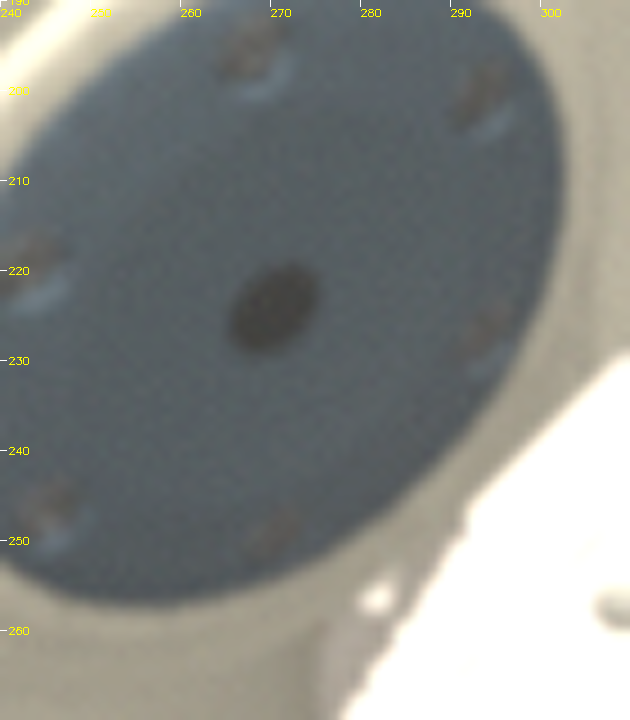

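View pics/t14.png

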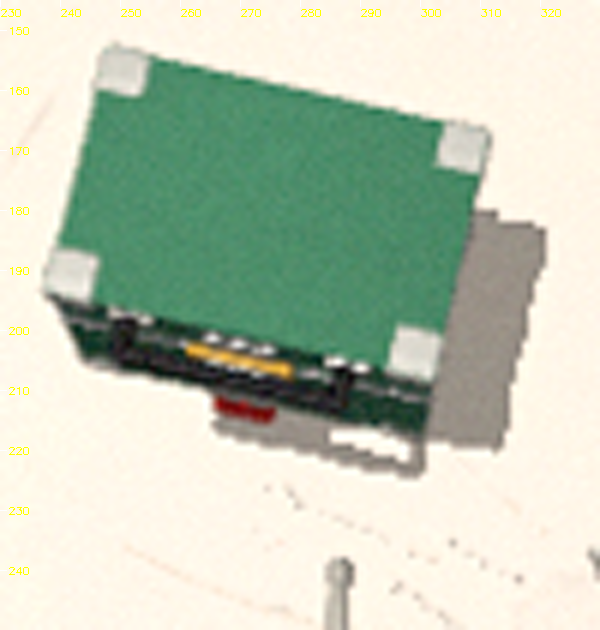

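View pics/t14f.png

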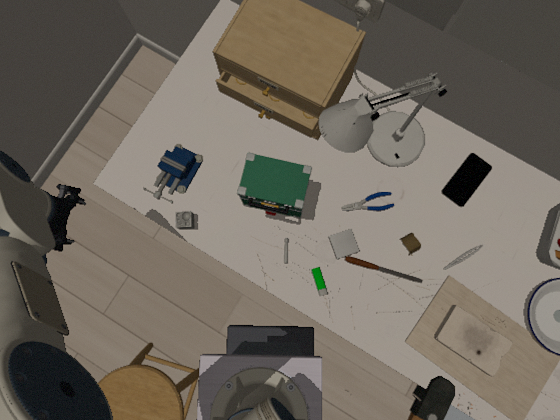

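carry_out(rows="1 -0.9 -0.5 0 0; 1 -0.9 -0.5 0 0; 1 -0.9 -0.5 0 0; 1 -0.9 -0.5 0 0; 1 -0.9 -0.5 0 0; 1 -0.9 -0.3 0 0; 1 -0.9 0 0 0; 1 -0.9 0 0 0; 1 -0.9 0 0 0; 1 -0.9 0 0 0; 1 0 0 0 0")

```text
clock: 18.5
eef_pos: [334.9, 187.1, 170.3]
tcp_rot: [-3.141, 0.001, 1.373]
contact_force: [0.9, 0.5, 0.7]
opening: 1.001
```

```bash
python3 - <<'E'
from plan import *
state()
f=r.grab_frame("side");cv2.imwrite("pics/s15f.png",f);g=cv2.convertScaleAbs(f,alpha=1.5,beta=10);crop(g,"pics/s15.png",240,190,310,270,9)
E
```

```text
t 18.5 case [-284.1  166.3  170.3] world [334.9 187.1 170.3] yaw [-3.141e+00  1.000e-03  1.373e+00] F [0.9 0.5 0.7] op 1.0
```

View pics/s15.png

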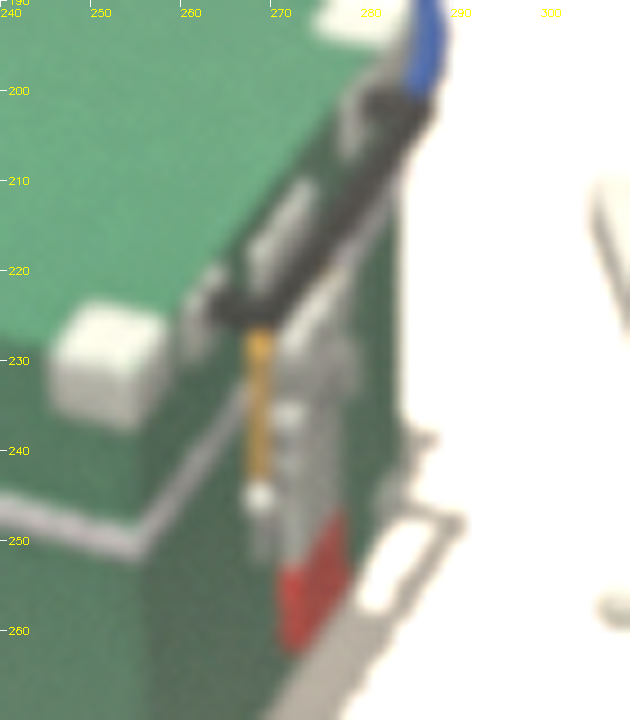

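The side view shows the lid shut and the bail upright, caught behind the keeper lip (around 268–277, 217–245). The lever lies flat, with its red end at (272–278, 252–260), where I expected it for a shut lever. The robot is clear of everything, so I am handing in.

```bash
python3 -c "
from rig import r
print(r.sign_off())"
```

```text
the job is handed in; nothing more can be done
None
```

The green case is shut and latched, and I handed the job in at about 18.5 s of the 62 s allowed.

- **Lid:** I pressed it down with closed fingers until it hit its stop, at 27.5 N with the fingertips about 155 mm above the bench.
- **Bail:** I pushed the bar in past vertical, and it fell against the lid face behind the keeper lip.
- **Lever:** The tool only points straight down here. I pushed the lever down with one opened finger, then swept that finger in under the handle until the lever snapped shut.

**Last checks:** After the arm backed off, both cameras showed the lid closed, the bar behind the keeper lip and the lever flat on the front. The force reading was only noise, at most about 1 N, and the bystanders looked unmoved in the top view.

**Disagreements:** The case position I fitted from the images was 1–2 pixels off the bail in the side view. My automatic before/after picture comparison told me nothing, because the arm's own movement swamped it. I judged the bystanders by eye.

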